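Key the stump stand's plate onto its pin

TASK

On the ledge an indoor stump stand has its round three-collar plate sitting raised and turned out of place. With a fingertip, push the plate round (its collars give the finger something to push against) until the notch in its rim is over the steel pin on the foot, then press the plate straight down until it is fully home on the foot, and take the finger away. Never lift the plate or force it down hard on the pin, and leave everything else on the ledge where it is.

Things in the scene. Friction and masses are not known exactly. Their poses are not given: they have to be found in the camera images.
- plate: bare aluminium disc 166 mm across, 8 mm thick, notched rim, with three equal solid collars upright in a row: centre and 52 mm to each side. Origin on the turning axis at the disc's underside: 48 mm above the ledge raised, 40 mm home. z up, x towards the notch, y along the row. Turns freely both ways, no stop, friction 0.08 N m, stays where left; starts 0.6 rad or more from the pin
- notch (a point): middle of the notch at the disc's underside, 74 mm from the axis; a parallel-sided slot 17 mm wide, open at the rim, 22 mm deep radially, through the whole thickness
- pin (a point): foot of the steel pin, 74 mm from the axis, on the foot's top face. The pin is a round-topped bar 10 mm wide lying radially, 7 mm proud of the foot, from 65 to 101 mm from the axis, so its outer end shows beyond the plate. The plate goes down only with the notch over the pin (about 3.5 mm either side); otherwise it rests on the pin after 1 to 2 mm
- collar_a (a point): centre of the top of one outer collar, on the plate's +y side; every collar is a solid cylinder 34 mm in diameter, 28 mm above the disc's top face, with a closed rubber top; top 84 mm above the ledge raised, 76 mm home. About 1.5 N sideways here turns the plate
- collar_b (a point): centre of the top of the other outer collar, on the plate's -y side, 52 mm from the axis, same height
- foot: the round dark cast-steel foot of the stand, 210 mm diameter, 40 mm high, fixed to the ledge; origin at the centre of its underside, on the plate's axis; its x points to the pin
- travel (a joint): how far the plate has been pressed down, m: 0 raised (start), 0.008 fully home on the foot, negative if lifted. A friction fit: it needs about 6 N down, stays at whatever height it is left, and can be pulled up by mistake
- mug: green ceramic mug, 80 mm across, 92 mm high, handle to its +y; origin under its centre. Leave alone
- ball_center (a point): centre of a loose white practice ball, 72 mm diameter. Leave alone
- bails: pair of ash bails banded side by side, 110 x 27 x 14 mm, lying along its x; origin under its centre. Leave alone
- cone: orange plastic marker cone, 150 mm high on a 110 mm square foot; origin under its centre. Leave alone
- tape: roll of grip tape, 92 mm across, 25 mm high; origin under its centre. Leave alone
- tin: small jar with a metal cap, 60 mm across, 60 mm high; origin under its centre. Leave alone
- case: black aluminium case with a spring latch, 300 x 220 mm, 108 mm high (131 mm over its carrying handle), fixed; origin under its centre
Things that resemble listed ones, but are neither listed nor needed, are in the scene too. Several things have the shape of the foot; the one meant has the colours described above.

How it is judged:
At the end, for the whole second after the job is handed in: The plate is down at least 6.5 of its 8 mm, its notch within 6 mm of the pin, at rest; every loose bystander still upright and within 15 mm of where it began (value of joint travel above 0.0065 m and horizontal distance between notch and pin below 0.006 m and angular speed of plate below 0.05 rad/s and linear speed of plate below 0.01 m/s and not (distance of mug from where it was at the start of the episode above 0.015 m) and not (distance of ball_center from where it was at the start of the episode above 0.015 m) and not (distance of bails from where it was at the start of the episode above 0.015 m) and not (distance of cone from where it was at the start of the episode above 0.015 m) and not (distance of tape from where it was at the start of the episode above 0.015 m) and not (distance of tin from where it was at the start of the episode above 0.015 m) and angle between each of mug, cone, tin, tape, bails's own z axis and vertical below 0.1 rad); the robot touches nothing.
It fails at once if the plate is lifted more than 3 mm above where it sat (value of joint travel below -0.003 m).
It fails at once if the plate is forced: more than 45 N between fingers and plate (contact force between the fingers and plate above 45 N).
It fails at once if a bystander is moved more than 15 mm (distance of any of mug, ball_center, bails, cone, tape, tin from where it was at the start of the episode above 0.015 m).
It also fails if it takes over 48 s, if anything falls off the work surface, if the arm or the gripper's body presses on something with over 40 N, if the wrist force passes 120 N, or if a joint passes its speed limit or range.

ROBOT

A 6-joint arm with a two-finger parallel gripper is mounted at the origin on the work surface. World frame = base frame: x ahead of the robot, y to its left, z up, the work surface at z = 0. Lengths are in m, angles in rad, forces in N, time in s.
With the tool pointing down it reaches from about 0.25 to 0.775 m from the base axis. Payload 4 kg.
Tool frame: the origin (TCP) lies midway between the tips of the shut fingers; the grasp point (between the pads) lies 19 mm behind it; y points along the fingers, x is the direction in which the jaws open and shut, and the axes are right-handed (so a half turn about y gives the same grasp; the last joint's range is limited). The gripper opens to 94 mm and grips with 3 to 60 N. Pads are 16 mm wide; open, the fingers measure 119 mm over their backs; the gripper's body (75 mm by 177 mm) begins 78 mm behind the grasp point.
Start: joints at [1.245, 0.087, 1.371, -0, 1.684, -0.103], TCP at [0.122, 0.536, 0.206] pointing down, gripper open.
Joint ranges: [-3.1, 3.1], [-0.76, 2.03], [0.27, 2.55], [-1.08, 4.22], [0.17, 2.65], [-2.57, 2.57]. Speed limits (rad/s): [2.79, 2.79, 3.14, 3.14, 3.14, 3.14].

INTERFACE

Orientations are given as [roll, pitch, yaw] about the fixed x, y, z axes, in that order (R = Rz(yaw) Ry(pitch) Rx(roll)).
In Python, from bench import robot gives the robot as it stands.
- The arm moves only by the shell command python3 -m creep 'ROWS'. ROWS is JSON, a list of rows, each a list of 7 numbers: the shift along the tool's x, y, z in mm, then the turn, a rotation vector about the tool's x, y, z in degrees, then the closure in counts, from 0 (fully open) to 255 (shut). A call has 1 to 5 rows; each row is the pose to reach, as a shift and turn from the pose commanded when the call began, along the tool's axes at that moment; what a row does not reach only later rows make up. A row lasts 1/8 s, in which the tool goes at most 62.5 mm and 10.7 degrees, less where a joint would pass 70% of its speed; a pose out of reach is approached as far as the arm can. A call with a gripper value outside its range is refused whole. The fingers move at their own pace and stop on an object; the grip force is fixed at half the most. Time passes only in rows, so rows that repeat a pose let the fingers close. It gives the time, the measured TCP pose, the force and the opening at its end, in the units of the state.
- robot.get_obs(): the state, without advancing time (a new reading comes with each control period).
- robot.snapshot(name): name is "side" or "top"; returns a dict with "color" (400x640x3 uint8, blue, green, red), "fx", "fy", "cx", "cy" (pixels), "world_from_camera" (4x4, takes a point from camera to world coordinates). Camera axes: x right, y down, z forward; pixel columns grow to the right and rows downward; lengths in m; the calibration is good to about 2 mm. A picture is of the moment at which its call begins. There is no depth.
- robot.close_job(): hands the job in, once; it reports no verdict.
Trained networks look in the newest picture that a camera, given by its name, has taken for a name from the list of things; names that differ only in an ending like _2 or _b are one class to them, and where a whole thing is asked for, a point or a joint stands for the part that bears it (a point fixed in the world has none). Each returns a list of dicts, best first, with "p" (0 to 1); they miss things now and then, are a little off and sometimes report something else, mostly with a low value. They report only what shows in the picture. A call takes as long as a camera call. They do not tell look-alikes from the thing itself.
- robot.spot_in(name, camera): "point" ([x, y, z] in m, in world coordinates, good to about 4 mm: the middle of the surface that is visible of it).
- robot.landmark_of(name, camera): "point" ([x, y, z] in m, in world coordinates, good to about 4 mm: a listed point, or the origin of a listed thing).
The state is a dict: "time": time; "joint_positions": joint angles; "qvel": joint speeds; "joint_torque": joint torques, N m; "tool_pos": TCP position; "ee_rot": TCP orientation; "wrist_force": force on the tool from outside, world axes, zero at the start; "wrist_torque": the same for the moment, N m; "width": finger opening in m.
Only numpy, scipy, OpenCV 4.12 (cv2) and the standard library are available. Lean on these libraries where they do the work, as an engineer would, in place of code of your own. Each camera call takes 0.05 s, during which the arm holds its last target.

## Working session

There is one attempt and no reset: what is moved stays moved. The work goes in short steps, Python scripts to look and compute and a shell command to move; the robot and the scene stay as the last step left them, time stands still between calls to the robot, and variables do not carry over. Pictures are saved under pics/ and viewed, and the job is handed in when it is done.

```bash
mkdir -p pics
cat > h.py <<'E'
import numpy as np, cv2
from bench import robot
def snap(n,f):
    s=robot.snapshot(n); cv2.imwrite('pics/'+f,s['color']); np.save('pics/%s_T.npy'%n,s['world_from_camera'])
    np.save('pics/%s_K.npy'%n,[s['fx'],s['fy'],s['cx'],s['cy']]); return s
def proj(n,p):
    T=np.load('pics/%s_T.npy'%n);k=np.load('pics/%s_K.npy'%n)
    c=np.linalg.inv(T)@np.r_[p,1]; return np.round([k[0]*c[0]/c[2]+k[2],k[1]*c[1]/c[2]+k[3]],1)
def ray(n,u,v,z):
    T=np.load('pics/%s_T.npy'%n);k=np.load('pics/%s_K.npy'%n)
    d=T[:3,:3]@[(u-k[2])/k[0],(v-k[3])/k[1],1]; o=T[:3,3]; return np.round(o+d*(z-o[2])/d[2],4)
E
python3 - <<'E'
from h import *
for c in ('top','side'):
    snap(c,c+'0.png')
    print(c,np.load('pics/%s_T.npy'%c).round(3)[:3].tolist())
    for n in ['foot','plate','notch','pin','collar_a','collar_b','mug','ball_center','bails','cone','tape','tin','case']:
        for d in robot.landmark_of(n,c)[:4]: print(n,round(d['p'],2),np.round(d['point'],3),proj(c,d['point']))
o=robot.get_obs(); print(o['time'],o['tool_pos'],o['ee_rot'],o['wrist_force'])
E
```

```text
top [[-0.018, -0.985, 0.17, 0.287], [-1.0, 0.016, -0.012, -0.016], [0.009, -0.17, -0.985, 1.425]]
foot 0.9 [0.288 0.175 0.004] [253.1 278.1]
foot 0.82 [ 0.587 -0.011  0.   ] [312. 182.]
foot 0.76 [ 0.273 -0.231 -0.002] [384.7 280.6]
foot 0.16 [ 0.318 -0.397 -0.001] [437.4 264.7]
plate 0.82 [ 0.586 -0.018  0.045] [314.2 179.4]
plate 0.79 [0.292 0.177 0.047] [250.4 276.6]
plate 0.67 [ 0.267 -0.23   0.048] [387.  282.8]
plate 0.35 [ 0.629 -0.05   0.081] [324.4 162.7]
notch 0.96 [ 0.534 -0.071  0.05 ] [331.7 195.1]
notch 0.66 [ 0.314 -0.174  0.049] [367.6 267.2]
notch 0.61 [0.336 0.23  0.049] [232.8 261.9]
notch 0.54 [ 0.316 -0.397  0.   ] [437.7 265.4]
pin 0.85 [ 0.317 -0.169  0.043] [365.9 266.3]
pin 0.67 [0.644 0.031 0.042] [298.2 161.5]
pin 0.64 [ 0.786 -0.073  0.003] [330.1 122. ]
collar_a 0.9 [ 0.627 -0.05   0.086] [324.6 163.2]
collar_a 0.69 [0.249 0.21  0.081] [237.3 291.8]
collar_a 0.68 [0.547 0.015 0.08 ] [303.3 189.7]
collar_a 0.64 [ 0.313 -0.262  0.086] [399.4 266.6]
collar_b 0.9 [ 0.627 -0.05   0.086] [324.6 163.2]
collar_b 0.69 [0.249 0.21  0.081] [237.3 291.8]
collar_b 0.6
[... 1595 characters left out ...]
ar_b 0.94 [0.332 0.142 0.082] [237.6 194.3]
collar_b 0.94 [ 0.308 -0.263  0.081] [294.6 261.5]
collar_b 0.88 [ 0.626 -0.051  0.084] [343.2 192.7]
collar_b 0.69 [ 0.228 -0.2    0.087] [257.  258.3]
mug 0.81 [ 0.393  0.002 -0.002] [275.8 229. ]
mug 0.28 [ 0.628 -0.055  0.085] [344.4 192.8]
ball_center 0.73 [0.374 0.482 0.038] [211.5 164.4]
bails 0.76 [ 0.559 -0.198  0.001] [353.3 241.6]
cone 0.7 [ 0.607  0.433 -0.   ] [269.7 162.3]
tape 0.76 [ 0.79  -0.074 -0.   ] [383.7 202.3]
tin 0.78 [ 0.318 -0.402 -0.   ] [327.2 313.7]
case 0.66 [ 0.536 -0.536 -0.001] [426.6 310.6]
1.4 [0.12154577 0.5364344  0.20550494] [-1.57083332e+00 -1.04910649e-04  1.34799182e+00] [-0.02224376  0.52709336  0.04017211]
```

View pics/top0.png

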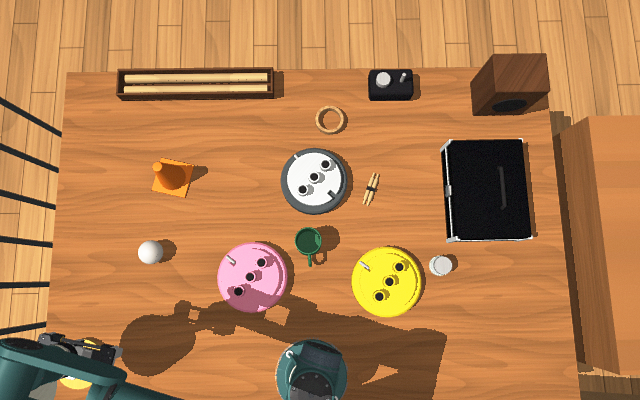

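View pics/side0.png

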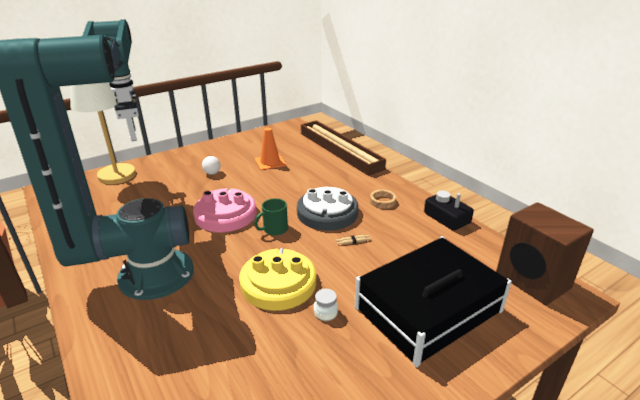

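The candidates for the stand are the pink one at top (253,278), the yellow one at (387,282), and the dark foot with a bare aluminium plate at (314,182). The third fits the description, so I'll check it in a close crop.

Run:
```python
from h import *
a=cv2.imread('pics/top0.png')[135:230,262:382]; b=cv2.imread('pics/side0.png')[160:250,270:390]
a=cv2.resize(a,None,fx=4.9,fy=4.9,interpolation=cv2.INTER_CUBIC)[:, :588]; b=cv2.resize(b,None,fx=5,fy=5,interpolation=cv2.INTER_CUBIC)
cv2.imwrite('pics/c1.png',cv2.resize(a,(600,475)));cv2.imwrite('pics/c2.png',b)
```

```text
(no output)
```

View pics/c1.png

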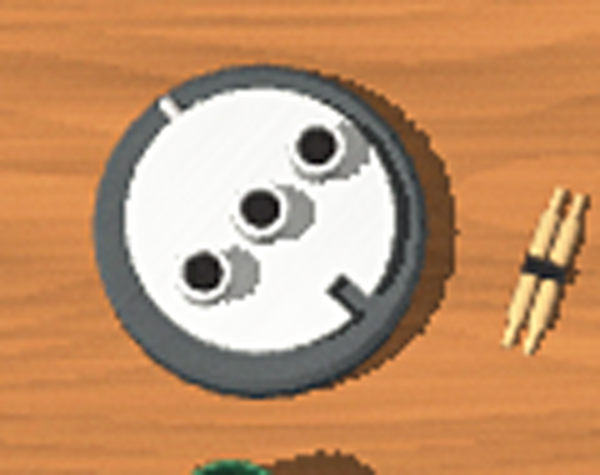

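View pics/c2.png

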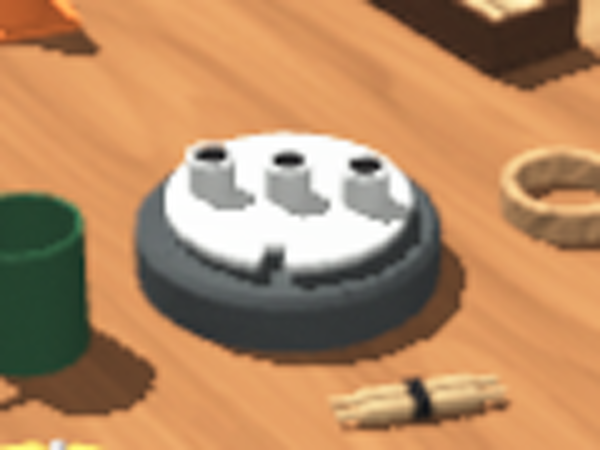

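The crop confirms the dark foot with the aluminium plate. The notch is at about (332,194) in the top image and the pin's end at about (296,157). Next I'll work out the angles.

```bash
cat >> h.py <<'E'
def ang(p,C): d=np.array(p[:2])-C[:2]; return round(float(np.degrees(np.arctan2(d[1],d[0]))),1), round(1000*float(np.hypot(*d)),1)
def togo(xyz,yawdeg):
    o=robot.get_obs(); y=o['ee_rot'][2]; d=np.array(xyz)-o['tool_pos']
    print('shift mm',np.round(1000*np.array([d[0]*np.cos(y)+d[1]*np.sin(y),-d[2],-d[0]*np.sin(y)+d[1]*np.cos(y)]),1),'turn y',round(np.degrees(y)-yawdeg,1),'t',o['time'])
E
python3 - <<'E'
from h import *
C=np.array([.587,-.0165])
print('pinTop',ray('top',296,156.6,.047),ang(ray('top',296,156.6,.045),C))
print('notch',ang(ray('top',331.6,194,.054),C))
# plate and foot outline circle
im=cv2.imread('pics/top0.png')
m=((im.min(2)>200).astype(np.uint8)); n,l,s,c=cv2.connectedComponentsWithStats(m)
for i in range(1,n):
    if s[i,4]>500: print(s[i],c[i])
    if s[i,4]>500 and 280<c[i][0]<340 and 150<c[i][1]<210:
        cs,_=cv2.findContours((l==i).astype(np.uint8),0,1); e=cv2.fitEllipse(cv2.convexHull(cs[0])); print(e, ray('top',*e[0],.056))
for p in ([.627,-.05],[.547,.016],[.626,-.051],[.536,-.072],[.646,.029]): print(p,ang(p,C))
phi=np.radians(-40);u=np.array([np.cos(phi),np.sin(phi)]);t=np.array([-u[1],u[0]])
print(C+.052*u-.040*t); togo(np.r_[C+.052*u-.040*t,.15],-40)
E
```

```text
pinTop [0.6589 0.0376 0.047 ] (36.8, 90.5)
notch (-132.6, 73.5)
[ 287  153   54   52 1785] [312.3557423  178.39495798]
((313.1243896484375, 178.10562133789062), (52.26674270629883, 54.53791427612305), 131.7781219482422) [ 0.5875 -0.0147  0.056 ]
[0.627, -0.05] (-39.9, 52.2)
[0.547, 0.016] (140.9, 51.5)
[0.626, -0.051] (-41.5, 52.1)
[0.536, -0.072] (-132.6, 75.4)
[0.646, 0.029] (37.6, 74.5)
[ 0.60112281 -0.08056673]
shift mm [-495.8   55.5 -604.1] turn y 117.2 t 1.4
```

```bash
python3 -m creep '[[-190,0,-232,0,45,0,255],[-190,0,-232,0,45,0,255],[-190,0,-232,0,45,0,255],[-190,0,-232,0,45,0,255],[-190,0,-232,0,45,0,255]]'; python3 -c "
from h import *
togo([.601,-.0805,.15],-40)"
```

```text
time: 2.02
tool_pos: [0.3069, 0.298, 0.2058]
ee_rot: [-1.571, -0.001, 0.56]
wrist_force: [0.6, 0.6, 0.4]
width: 0.0474
shift mm [  48.3   55.8 -476.9] turn y 72.1 t 2.025
```

```bash
python3 -m creep '[[50,50,-300,0,54,0,255],[50,50,-300,0,54,0,255],[50,50,-300,0,54,0,255],[50,50,-300,0,54,0,255],[50,50,-300,0,54,0,255]]'; python3 -c "
from h import *
togo([.601,-.0805,.15],-40)"
```

```text
time: 2.65
tool_pos: [0.5093, 0.0709, 0.1553]
ee_rot: [-1.57, -0.001, -0.382]
wrist_force: [0.9, 0.1, 0.4]
width: 0.0008
shift mm [ 141.5    5.3 -106.3] turn y 18.1 t 2.65
```

```bash
python3 -m creep '[[141,5,-106,0,18,0,255],[141,5,-106,0,18,0,255],[141,5,-106,0,18,0,255],[141,5,-106,0,18,0,255],[141,5,-106,0,18,0,255]]'; python3 -c "
from h import *
togo([.601,-.0805,.064],-40)
snap('top','top1.png');s=snap('side','side1.png')
a=cv2.imread('pics/side1.png')[100:260,260:420]; cv2.imwrite('pics/s1.png',cv2.resize(a,(600,600)))"
```

```text
time: 3.28
tool_pos: [0.6002, -0.0771, 0.1502]
ee_rot: [-1.571, 0.001, -0.689]
wrist_force: [-0.6, 0.5, -0.3]
width: 0.0004
shift mm [ 2.8 86.2 -2.1] turn y 0.5 t 3.275
```

View pics/s1.png

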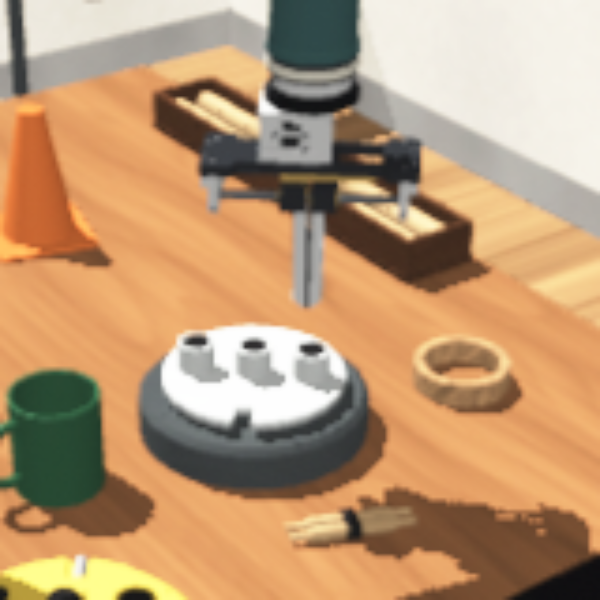

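The picture shows shut fingers above the notch side of the plate, with nothing near them. Going down.

```bash
python3 -m creep '[[3,50,-2,0,0,0,255],[3,70,-2,0,0,0,255],[3,86,-2,0,0.5,0,255],[3,86,-2,0,0.5,0,255],[3,86,-2,0,0.5,0,255]]'; python3 -c "
from h import *
togo([.601,-.0805,.064],-40)
snap('top','top2.png');s=snap('side','side2.png')
a=cv2.imread('pics/side2.png')[140:260,260:380]; b=cv2.imread('pics/top2.png')[120:240,250:370]
cv2.imwrite('pics/s2.png',cv2.resize(np.hstack([a,b]),(800,400)))"
```

```text
time: 4.0
tool_pos: [0.6024, -0.0807, 0.066]
ee_rot: [-1.57, -0.002, -0.697]
wrist_force: [0.0, 0.2, -0.5]
width: 0.0003
shift mm [-1.2  2.  -0.7] turn y 0.1 t 4.0
```

View pics/s2.png

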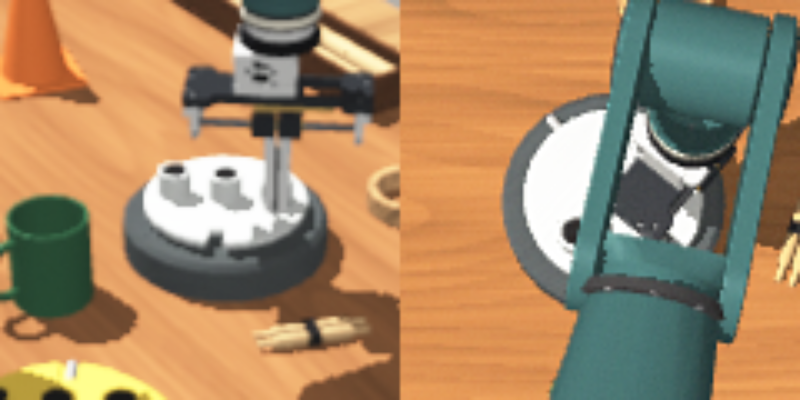

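```bash
python3 -m creep '[[0,0,7,0,0,0,255],[0,0,14,0,0,0,255]]'; python3 -m creep '[[3.1,0,7.5,0,-8,0,255],[5.1,0,15.3,0,-16,0,255],[6.1,0,23.4,0,-24,0,255],[5.9,0,31.5,0,-32,0,255],[4.6,0,39.5,0,-40,0,255]]'; python3 -c "
from h import *
o=robot.get_obs();C=np.array([.587,-.0165]);print(ang(o['tool_pos'],C),np.degrees(o['ee_rot']))
s=snap('side','side3.png')
a=cv2.imread('pics/side3.png')[140:260,260:380]
cv2.imwrite('pics/s3.png',cv2.resize(a,(500,500)))"
```

```text
time: 4.35
tool_pos: [0.6112, -0.0707, 0.0651]
ee_rot: [-1.571, -0.002, -0.698]
wrist_force: [-0.8, -2.9, 0.3]
width: 0.0001
time: 4.97
tool_pos: [0.6401, -0.0431, 0.0648]
ee_rot: [-1.572, -0.0, 0.005]
wrist_force: [-0.8, -0.6, 0.4]
width: 0.0002
(-26.6, 59.4) [-9.00674918e+01 -2.39651099e-02  2.76586094e-01]
```

View pics/s3.png

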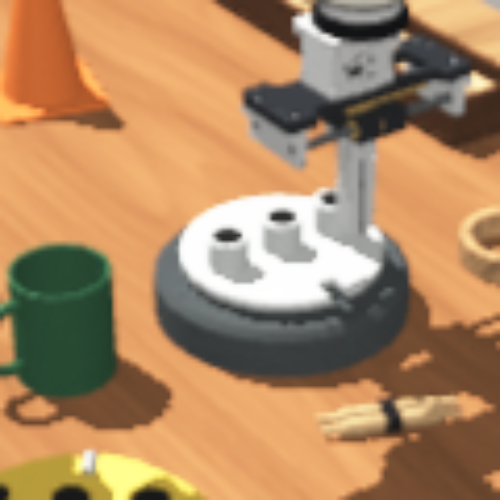

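The plate follows the finger, so I'll repeat the same arc.

```bash
python3 -m creep '[[3.1,0,7.5,0,-8,0,255],[5.1,0,15.3,0,-16,0,255],[6.1,0,23.4,0,-24,0,255],[5.9,0,31.5,0,-32,0,255],[4.6,0,39.5,0,-40,0,255]]'; python3 -m creep '[[3.1,0,7.5,0,-8,0,255],[5.1,0,15.3,0,-16,0,255],[6.1,0,23.4,0,-24,0,255],[5.9,0,31.5,0,-32,0,255],[4.6,0,39.5,0,-40,0,255]]'; python3 -c "
from h import *
o=robot.get_obs();C=np.array([.587,-.0165]);print(ang(o['tool_pos'],C),np.degrees(o['ee_rot']))
s=snap('side','side4.png')
for d in robot.landmark_of('notch','side')[:3]+robot.landmark_of('collar_a','side')[:8]:
  if abs(d['point'][0]-.587)<.1: print(d['p'],d['point'],ang(d['point'],C))
a=cv2.imread('pics/side4.png')[140:260,260:380]
cv2.imwrite('pics/s4.png',cv2.resize(a,(500,500)))"
```

```text
time: 5.65
tool_pos: [0.645, -0.0035, 0.0648]
ee_rot: [-1.573, -0.001, 0.701]
wrist_force: [1.2, -1.5, -0.5]
width: 0.0
time: 6.28
tool_pos: [0.6235, 0.0306, 0.065]
ee_rot: [-1.574, -0.001, 1.399]
wrist_force: [2.0, 0.4, -0.1]
width: 0.0003
(52.2, 59.6) [-9.01757632e+01 -8.18397140e-02  8.01843702e+01]
0.9 [0.6608, -0.0345, 0.0485] (-13.7, 76.0)
0.91 [0.5993, 0.0311, 0.0844] (75.5, 49.2)
0.76 [0.5777, -0.0685, 0.0847] (-100.1, 52.8)
```

View pics/s4.png

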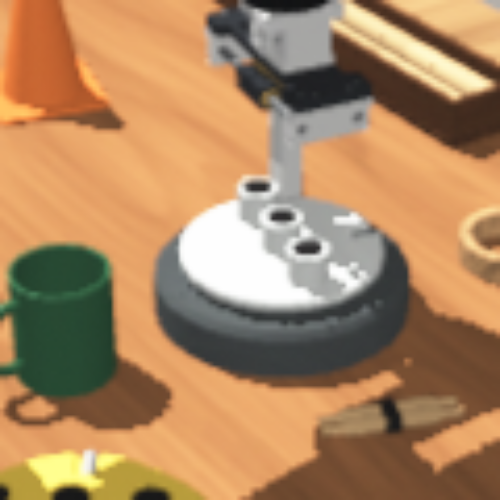

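```bash
python3 -m creep '[[3.1,0,7.5,0,-8,0,255],[5.1,0,15.3,0,-16,0,255],[6.1,0,23.4,0,-24,0,255],[5.9,0,31.5,0,-32,0,255],[4.6,0,39.5,0,-40,0,255]]'; python3 -c "
from h import *
o=robot.get_obs();C=np.array([.587,-.0165]);print(ang(o['tool_pos'],C),np.degrees(o['ee_rot']))
s=snap('side','side5.png');snap('top','top5.png')
for c in('side','top'):
 for n in('notch','collar_a','pin'):
  for d in robot.landmark_of(n,c):
   if np.hypot(*(d['point'][:2]-C))<.1: print(c,n,d['p'],d['point'],ang(d['point'],C))
a=cv2.imread('pics/side5.png')[150:250,270:370]; b=cv2.imread('pics/top5.png')[120:220,262:362]
cv2.imwrite('pics/s5.png',cv2.resize(np.hstack([a,b]),(800,400)))"
```

```text
time: 7.05
tool_pos: [0.5846, 0.0422, 0.0647]
ee_rot: [-1.573, -0.001, 2.096]
wrist_force: [1.8, 2.5, 0.8]
width: 0.0004
(92.3, 58.7) [-9.01290190e+01 -6.70436801e-02  1.20095235e+02]
side notch 0.61 [0.6544, 0.0179, 0.0468] (27.0, 75.7)
side collar_a 0.7 [0.5636, 0.0284, 0.0847] (117.5, 50.6)
side collar_a 0.65 [0.6129, -0.0636, 0.0839] (-61.2, 53.8)
side collar_a 0.52 [0.6485, 0.0255, 0.0396] (34.3, 74.5)
side pin 0.78 [0.648, 0.0252, 0.0383] (34.4, 73.9)
top collar_a 0.66 [0.613, -0.0652, 0.0838] (-61.9, 55.2)
top collar_a 0.6 [0.5619, 0.0302, 0.0827] (118.3, 53.0)
```

View pics/s5.png

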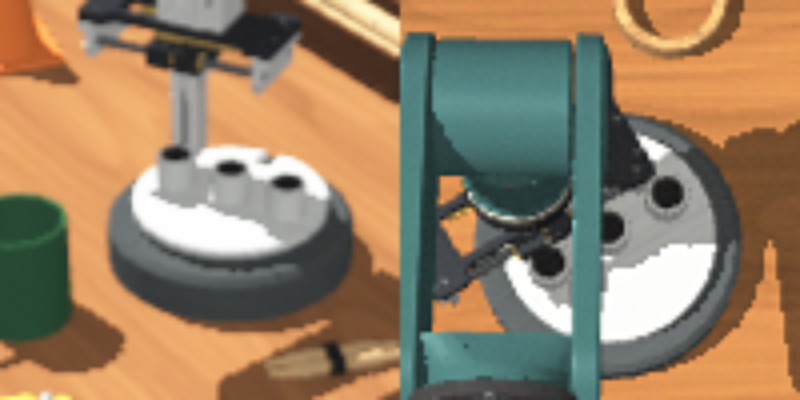

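Row of collars at 118°, so the notch is at about 28° and the pin at about 36°. I'll turn 8° more, back off, raise, swing clear and look.

```bash
python3 -m creep '[[1.6,0,3.7,0,-4,0,255],[3.1,0,7.5,0,-8,0,255],[3.1,0,7.5,0,-8,0,255],[3.1,0,7.5,0,-8,0,255]]'; python3 -c "
from h import *
o=robot.get_obs();C=np.array([.587,-.0165]);print(ang(o['tool_pos'],C),np.degrees(o['ee_rot']))"
python3 -m creep '[[0,0,-12,0,0,0,255],[0,-40,-14,0,0,0,255],[0,-80,-14,0,0,0,255],[0,-80,-70,0,10,0,255],[0,-80,-130,0,20,0,255]]'
python3 -m creep '[[0,0,-60,0,10,0,255],[0,0,-100,0,20,0,255],[0,0,-100,0,30,0,255],[0,0,-100,0,40,0,255]]'
python3 -c "
from h import *
C=np.array([.587,-.0165])
s=snap('side','side6.png');snap('top','top6.png')
for c in('side','top'):
 for n in('notch','collar_a','pin'):
  for d in robot.landmark_of(n,c):
   if np.hypot(*(d['point'][:2]-C))<.1: print(c,n,d['p'],d['point'],ang(d['point'],C))
a=cv2.imread('pics/side6.png')[150:250,270:370]; b=cv2.imread('pics/top6.png')[130:230,262:362]
cv2.imwrite('pics/s6.png',cv2.resize(np.hstack([a,b]),(800,400),interpolation=cv2.INTER_CUBIC))"
```

```text
time: 7.95
tool_pos: [0.5761, 0.04, 0.0644]
ee_rot: [-1.571, 0.0, 2.233]
wrist_force: [0.8, 0.9, 0.5]
width: 0.0002
(100.9, 57.5) [-8.99930400e+01  1.18413329e-03  1.27931880e+02]
time: 8.57
tool_pos: [0.6804, 0.1209, 0.1464]
ee_rot: [-1.574, 0.001, 1.878]
wrist_force: [0.4, -0.1, -0.0]
width: 0.0006
time: 9.07
tool_pos: [0.7742, 0.1519, 0.1421]
ee_rot: [-1.569, 0.001, 1.181]
wrist_force: [0.1, 0.6, 0.4]
width: 0.0008
side notch 0.68 [0.6452, 0.0287, 0.0477] (37.8, 73.7)
side collar_a 0.77 [0.5573, 0.0247, 0.0878] (125.8, 50.8)
side pin 0.79 [0.6454, 0.0254, 0.0392] (35.7, 71.9)
top notch 0.59 [0.6474, 0.0292, 0.0483] (37.1, 75.7)
top collar_a 0.82 [0.5567, 0.0256, 0.0862] (125.7, 51.9)
top collar_a 0.55 [0.615, -0.0604, 0.0835] (-57.5, 52.1)
top pin 0.96 [0.6444, 0.0309, 0.0386] (39.5, 74.4)
```

View pics/s6.png

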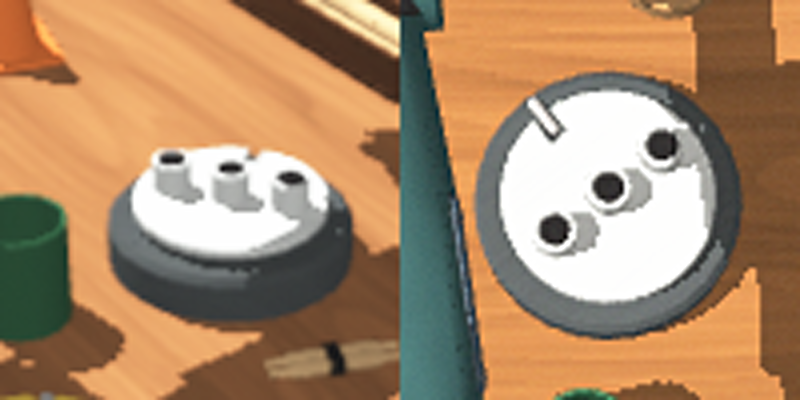

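```bash
python3 -c "
from h import *
b=cv2.imread('pics/top6.png')[145:185,285:325]
cv2.imwrite('pics/s7.png',cv2.resize(b,(600,600),interpolation=cv2.INTER_NEAREST))
togo([.587,-.0165,.10],0)
print(proj('top',[.587,-.0155,.084]),proj('top',[.587,-.0165,.084]))"
```

```text
shift mm [-225.1   44.7  110.4] turn y 68.1 t 9.475
[313.3 176.3] [313.7 176.3]
```

View pics/s7.png

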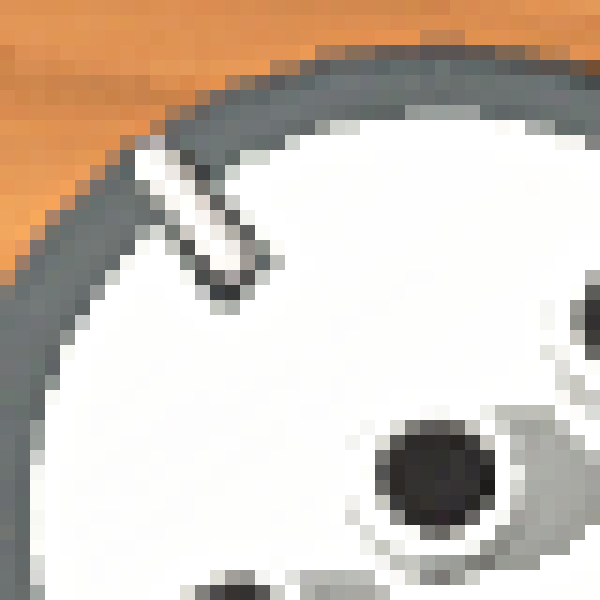

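The zoom shows dark slits on both sides of the pin, at about crop (190,250) and (230,200), so the notch is centred over it. Now to the centre collar to press.

```bash
python3 -m creep '[[-55,0,27,0,0,0,255],[-110,0,54,0,0,0,255],[-165,0,82,0,0,0,255],[-225,0,110,0,0,0,255],[-225,20,110,0,0,0,255]]'; python3 -c "
from h import *
togo([.5865,-.017,.084],0)"
```

```text
time: 10.1
tool_pos: [0.5859, -0.0191, 0.1272]
ee_rot: [-1.576, -0.0, 1.184]
wrist_force: [0.0, 0.1, 0.1]
width: 0.0001
shift mm [ 2.2 43.2  0.3] turn y 67.8 t 10.1
```

```bash
python3 -m creep '[[2,18,0,0,0,0,255],[2,36,0,0,0,0,255],[2,38,0,0,0,0,255],[2,40,0,0,0,0,255],[2,42,0,0,0,0,255]]';python3 -m creep '[[0,1,0,0,0,0,255],[0,2,0,0,0,0,255],[0,2,0,0,0,0,255]]'
```

```text
time: 10.72
tool_pos: [0.5887, -0.0141, 0.0838]
ee_rot: [-1.572, -0.001, 1.188]
wrist_force: [-2.8, 0.9, 7.5]
width: 0.0005
time: 11.1
tool_pos: [0.5888, -0.0141, 0.0828]
ee_rot: [-1.573, -0.001, 1.188]
wrist_force: [-1.2, 1.0, 6.0]
width: 0.0004
```

```bash
python3 -m creep '[[0,0.7,0,0,0,0,255],[0,1.4,0,0,0,0,255],[0,2,0,0,0,0,255]]';python3 -m creep '[[0,0.7,0,0,0,0,255],[0,1.4,0,0,0,0,255],[0,2,0,0,0,0,255]]'
```

```text
time: 11.48
tool_pos: [0.5888, -0.0141, 0.081]
ee_rot: [-1.573, -0.001, 1.188]
wrist_force: [-2.6, 0.1, 7.0]
width: 0.0007
time: 11.85
tool_pos: [0.5888, -0.0141, 0.079]
ee_rot: [-1.573, -0.001, 1.188]
wrist_force: [-3.1, 0.5, 6.7]
width: 0.0007
```

It has gone past the 2 mm where it would stop on the pin, with the force steady at 7 N.

```bash
python3 -m creep '[[0,0.7,0,0,0,0,255],[0,1.4,0,0,0,0,255],[0,2,0,0,0,0,255]]';python3 -m creep '[[0,0.5,0,0,0,0,255],[0,1,0,0,0,0,255]]';python3 -m creep '[[0,0.5,0,0,0,0,255],[0,1,0,0,0,0,255]]'
```

```text
time: 12.22
tool_pos: [0.5888, -0.0141, 0.077]
ee_rot: [-1.573, -0.001, 1.188]
wrist_force: [-2.7, 0.1, 6.2]
width: 0.0002
time: 12.48
tool_pos: [0.5888, -0.0141, 0.0762]
ee_rot: [-1.573, -0.001, 1.188]
wrist_force: [-2.9, 0.8, 8.4]
width: 0.0009
time: 12.72
tool_pos: [0.5889, -0.0141, 0.0761]
ee_rot: [-1.573, -0.001, 1.188]
wrist_force: [-5.3, 0.4, 12.7]
width: 0.0005
```

The tip has stopped at 76.1 mm while the force rises to 12.7 N, so the plate is home. Lifting off and checking.

```bash
python3 -m creep '[[0,-5,0,0,0,0,255],[0,-40,0,0,0,0,255],[0,-90,0,0,0,0,255],[50,-90,-30,0,0,0,255],[100,-90,-60,0,0,0,255]]'; python3 -m creep '[[60,0,-30,0,0,0,255],[120,0,-60,0,0,0,255],[150,0,-70,0,0,0,255],[150,0,-70,0,0,0,255]]'
python3 -c "
from h import *
C=np.array([.587,-.0165])
snap('side','side8.png');snap('top','top8.png')
for c in('side','top'):
 for n in('notch','collar_a','pin','mug','ball_center','bails','cone','tape','tin'):
  for d in robot.landmark_of(n,c)[:3]:
   if n in('notch','collar_a','pin') and np.hypot(*(d['point'][:2]-C))>.1: continue
   print(c,n,d['p'],d['point'],ang(d['point'],C))
a=cv2.imread('pics/side8.png')[150:250,270:370]; b=cv2.imread('pics/top8.png')[130:230,262:362]
cv2.imwrite('pics/s8.png',cv2.resize(np.hstack([a,b]),(800,400),interpolation=cv2.INTER_CUBIC))
x=cv2.imread('pics/top8.png')[:300];y=cv2.imread('pics/side8.png')[100:];cv2.imwrite('pics/full8.png',np.vstack([x,y])[:600])"
```

```text
time: 13.35
tool_pos: [0.683, 0.056, 0.1646]
ee_rot: [-1.575, -0.001, 1.186]
wrist_force: [-0.2, 0.1, 0.3]
width: 0.0003
time: 13.85
tool_pos: [0.8027, 0.1716, 0.1573]
ee_rot: [-1.566, 0.002, 1.191]
wrist_force: [-0.3, -0.2, -0.7]
width: 0.0008
side notch 0.77 [0.6457, 0.0286, 0.0403] (37.5, 74.0)
side pin 0.73 [0.6472, 0.0259, 0.0405] (35.2, 73.6)
side mug 0.7 [0.3927, 0.005, -0.0033] (173.7, 195.5)
side mug 0.57 [0.3734, 0.4835, 0.0394] (113.1, 543.7)
side ball_center 0.55 [0.3747, 0.4788, 0.0386] (113.2, 538.9)
side bails 0.73 [0.5626, -0.1965, -0.0021] (-97.7, 181.6)
side cone 0.84 [0.606, 0.4334, -0.0024] (87.6, 450.3)
side tape 0.6 [0.7893, -0.0756, -0.0004] (-16.3, 210.8)
side tin 0.8 [0.3151, -0.3997, -0.0023] (-125.4, 469.9)
side tin 0.34 [0.648, 0.0239, 0.04] (33.5, 73.2)
top notch 0.87 [0.6456, 0.0293, 0.045] (38.0, 74.4)
top collar_a 0.97 [0.6181, -0.0613, 0.0781] (-55.2, 54.5)
top collar_a 0.8 [0.5539, 0.0275, 0.074] (127.0, 55.1)
top pin 0.9 [0.6468, 0.0276, 0.0402] (36.4, 74.3)
top pin 0.55 [0.5841, -0.0177, 0.0394] (-157.5, 3.1)
top mug 0.57 [0.6442, 0.0312, 0.0433] (39.8, 74.5)
top ball_center 0.74 [0.3164, -0.3983, 0.0017] (-125.3, 468.0)
top ball_center 0.62 [0.3732, 0.4808, 0.0348] (113.3, 541.3)
top bails 0.74 [0.5859, -0.0192, 0.0393] (-112.2, 2.9)
top bails 0.67 [0.3724, 0.4778, 0.0334] (113.5, 538.9)
top bails 0.6 [0.6216, -0.06, 0.0753] (-51.5, 55.6)
top cone 0.74 [0.6059, 0.4336, 0.0007] (87.6, 450.5)
top cone 0.41 [0.5609, -0.1968, -0.0016] (-98.2, 182.2)
top tape 0.87 [0.7871, -0.0712, 0.0028] (-15.3, 207.4)
top tin 0.66 [0.3147, -0.3978, -0.0001] (-125.5, 468.5)
```

View pics/s8.png

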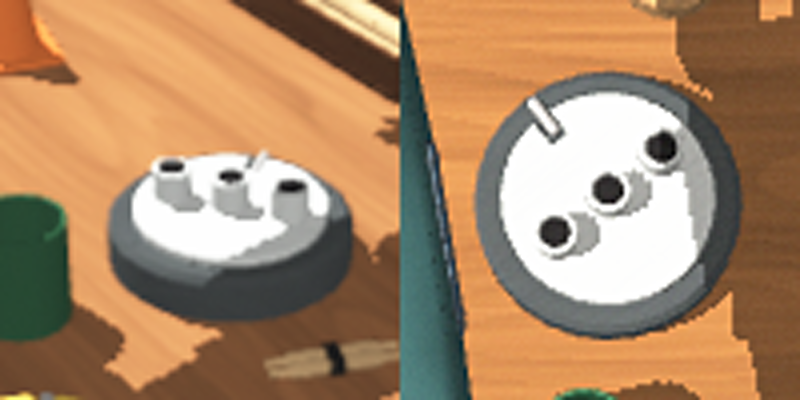

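View pics/full8.png

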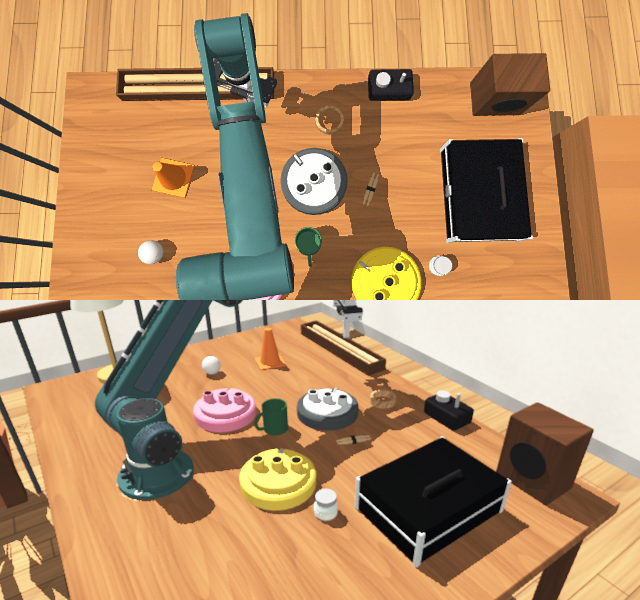

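The plate sits flush with the pin in its notch, at top (298,159). The bystanders are where they were, and the arm touches nothing.

```bash
python3 -c "
from h import *
print(robot.get_obs()['time'],robot.close_job())"
```

```text
the job is handed in; nothing more can be done
14.85 None
```

I turned the dark-footed stand's plate about 168° counter-clockwise by pushing one outer collar with the shut fingertip. When the top view showed the pin centred in the notch, I pressed the centre collar straight down. I then lifted the finger off and handed the job in at 14.85 s; it returned no verdict.

- **Plate down:** the plate moved at a steady 6–8 N and stopped with the fingertip at 76.1 mm, matching the 76 mm home height. The last press read 12.7 N, well under the 45 N limit.
- **Alignment:** after the finger was away, both cameras put the notch and pin about 2 to 3 mm apart, which is within detector error. Both views show the pin standing inside the notch.
- **Bystanders:** the cone, ball, bails, tape and tin are within about 4 mm of where the networks first placed them. The mug was confirmed from the side camera only, also within about 3 mm. The top camera's one mug report was a false detection on the pin. Other low-confidence look-alike reports were ignored after checking the pictures.
- **Contact at the end:** the arm was clear of everything, and the wrist force was near zero.

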